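# Tighten the cover nut of a filter drum under its wire guard

## Robot

A 6-joint arm with a two-finger parallel gripper is mounted at the origin on a cart in front of the work surface, level with it; the furniture and walls round the work are solid. World frame = base frame: x ahead of the robot, y to its left, z up, the work surface at z = 0. Lengths are in m, angles in rad, forces in N, time in s.
With the tool pointing down it reaches from about 0.375 to 0.9 m from the base axis. Payload 3.1 kg.
Tool frame: the origin (TCP) lies between the finger pads; the fingertips stand robot.tip_extent ahead of it and the grasp point (between the pads) lies 3 mm ahead of it (robot.tip_extent is the distance from the TCP to the fingertips, in m); z points along the fingers, x is the direction in which the jaws open and shut, and the axes are right-handed (so a half turn about z gives the same grasp; the last joint's range is limited). The gripper opens to 87 mm and grips with 3 to 60 N. Pads are 19 mm wide; open, the fingers measure 117 mm over their backs; the gripper's body (75 mm by 190 mm) begins 51 mm behind the grasp point.
Start: joints at [1.05, 0.527, 1.433, -0, 1.181, -0.178], TCP at [0.209, 0.589, 0.245] pointing down, gripper open.
Joint ranges: [-3.08, 3.08], [-0.75, 2.2], [0.22, 2.44], [-1.43, 4.57], [0, 2.65], [-2.85, 2.85]. Speed limits (rad/s): [2.79, 2.79, 3.14, 3.14, 3.14, 3.14].

## Interface

Orientations are given as a unit quaternion [x, y, z, w].
In Python, from rig import robot, cams gives the robot as it stands.
- The arm moves only by the tool carry_out, never from a script. Its argument "steps" is a list of rows, each a list of 3 entries, a list of its own where there are three numbers: the shift along the world's x, y, z in cm, then the turn about the world's z in degrees, then the closure, from 0 (fully open) to 1 (shut). In form: [[[dx, dy, dz], spin, fingers], ...]. A call has 1 to 10 rows; each row shifts and turns the pose as measured when the row begins; what a row does not reach is not made up. A row lasts 1/10 s, in which the tool goes at most 50 mm and 8.59 degrees, less where a joint would pass 70% of its speed; a pose out of reach is approached as far as the arm can. A call with a gripper value outside its range is refused whole. The fingers move at their own pace and stop on an object; "squeeze" is the grip in N (left out, the last holds). Time passes only in rows, so rows that do not move let the fingers close. It gives the time, the measured TCP pose, the force and the opening at its end, in the units of the state.
- robot.get_obs(): the state, without advancing time (a new reading comes with each control period).
- cams.camera(name): name is "side" or "top" or "wrist"; returns a dict with "pixels" (420x560x3 uint8, red, green, blue), "fx", "fy", "cx", "cy" (pixels), "eye" and "rotation" of the camera in the world. Camera axes: x right, y up, looking along -z (the intrinsics and any distortion apply to the point x, -y, -z); pixel columns grow to the right and rows downward; lengths in m; the calibration is good to about 2 mm. The wrist camera is an equidistant fisheye: a pixel r from the principal point sees the ray r / f radians off the axis. A picture is of the moment at which its call begins. There is no depth.
- robot.hand_in(): hands the job in, once; it reports no verdict.
The state is a dict: "time": time; "q": joint angles; "joint_velocities": joint speeds; "joint_torque": joint torques, N m; "position": TCP position; "tool_rot": TCP orientation; "ft_force": force on the tool from outside, world axes, zero at the start; "moment": the same for the moment, N m; "grip_width": finger opening in m.
Only numpy, scipy, OpenCV 4.12 (cv2) and the standard library are available. Lean on these libraries where they do the work, as an engineer would, in place of code of your own. Each camera call takes 0.05 s, during which the arm holds its last target. There are 200 camera calls.

## Task

The cover of the fume-filter drum is held by the big wing nut under the three-legged wire guard, and the nut is loose. Turn it clockwise (seen from above), a short arc at a time through the gaps between the guard's bars, until it bears on the cover's washer and is firmly tight by feel, but do not force it; then let go and leave it so. Do not knock the guard, and leave the petri dish, brush and tweezers beside the drum where they lie.

Things in the scene. Friction and masses are not known exactly. Their poses are not given: they have to be found in the camera images.
- filter_drum: round grey sheet-metal filter drum, 220 mm diameter, 80 mm high, fixed on the worktop by its rubber feet. Origin: centre of its underside; z up, x towards the round black outlet spigot at its back (reaches x = 140 mm)
- guard: fixed: three level steel bars, 8 mm thick, from a 28 mm disc over the nut outwards at 60, 180 and 300 degrees (from drum x towards y), then down as legs 96 mm from the axis. Bars' axis 153 mm above the worktop, top 157 mm. Wings pass below; fingers from above fit only in the gaps at 0, 120, 240 degrees: if one wing is under a bar, the other is in a gap. Origin: drum axis, z = 80 mm; axes as drum
- wing_nut: wing nut, 148 mm over its two upright wings (8-9 mm thick, edges 13 and 39 mm above origin); hub 36 mm wide. Origin: axis, underside of hub, first 98 mm above the worktop; x along wings. Clockwise from above it sinks 2 mm a rad and turns freely (1 N at the wing points) for 1.5 to 3.5 rad, then meets the washer and soon jams. Tight: a push of 8 to 20 N there, and it stays so; over 35 N is forcing
- cover: round aluminium cover plate, 168 mm diameter, fixed on the drum under the nut, its top 91 mm above the worktop, with a steel packing washer (52 mm diameter, counted as part of it) round the stud that stands 1 to 4 mm proud of the plate (differs each time). Origin: on the drum's axis, 11 mm below the plate's top; z up. Neither moves when the nut is turned
- wing_a (a point): middle of one wing of the nut, 58 mm from the axis and 26 mm above the underside of the hub
- wing_b (a point): the same point of the other wing, opposite
- petri_dish: clear petri dish, 69 mm wide, 17 mm high, lying loose to the left in front of the drum. Origin: centre of its underside
- paint_brush: thin wooden brush, 157 mm long, lying loose in front of the drum. Origin: centre of its underside
- tweezers: steel tweezers, 122 mm long, lying loose to the right in front of the drum. Origin: centre of their underside

How it is judged:
On the way:
1. the nut has been run down until it bears on the cover (contact force between wing_nut and cover above 2 N), for 0.1 s.
At the end, for the whole second after the job is handed in: the wing nut presses on the cover with more than 20 N (a push of about 5 N at 58 mm from the axis brings that about) and is at rest (contact force between wing_nut and cover above 20 N and angular speed of wing_nut below 0.1 rad/s); the robot touches nothing.
It fails at once if the nut is forced: it presses on the cover with more than 180 N (contact force between wing_nut and cover above 180 N).
It fails at once if the wire guard is knocked (more than 15 N) (contact force between any of the fingers, the arm and guard above 15 N).
It fails at once if the petri dish, the brush or the tweezers are shifted by more than 20 mm (distance of any of petri_dish, paint_brush, tweezers from where it was at the start of the episode above 0.02 m).
It also fails if it takes over 64 s, if anything falls off the work surface, if the arm or the gripper's body presses on something with over 40 N, if the wrist force passes 120 N, or if a joint passes its speed limit or range.

## Working session

There is one attempt and no reset: what is moved stays moved. The work goes in short steps, Python scripts to look and compute and a tool call to move; the robot and the scene stay as the last step left them, time stands still between calls to the robot, and variables do not carry over. Pictures are saved under pics/ and viewed, about 8 in all and at most 12, crops included, and the job is handed in when it is done.

Besides the shell and the picture viewer there is one more tool, called after ">>>" by a JSON object that holds its "api" and its "payload". carry_out: Moves the arm, as the interface text tells. Its arguments: {"type":"object","properties":{"steps":{"type":"array"},"squeeze":{"type":"number"}},"required":["steps"]}

```bash
mkdir -p pics; ls; cat > h.py <<'E'
from rig import robot, cams
import numpy as np, cv2
def shot(n,f):
    c=cams.camera(n); cv2.imwrite('pics/'+f,c['pixels'][:,:,::-1]); return c
def proj(c,P):
    p=np.asarray(c['rotation']).T@(np.asarray(P)-c['eye']); return c['cx']+c['fx']*p[0]/-p[2], c['cy']-c['fy']*p[1]/-p[2]
def ray(c,u,v,z):
    d=np.asarray(c['rotation'])@np.array([(u-c['cx'])/c['fx'],-(v-c['cy'])/c['fy'],-1]); e=np.asarray(c['eye'])
    return e+d*(z-e[2])/d[2]
E
python3 - <<'E'
from h import *
o=robot.get_obs(); print(o, robot.tip_extent)
for n in('top','side'):
    c=shot(n,n+'1.png'); print(n,{k:v for k,v in c.items() if k!='pixels'})
a=cv2.imread('pics/top1.png');b=cv2.imread('pics/side1.png')
E
```

```text
pics
{'time': 0.0, 'q': array([ 1.05050341e+00,  5.28465331e-01,  1.43391149e+00,  1.65705069e-05,
        1.18142000e+00, -1.78547576e-01]), 'joint_velocities': array([ 2.07575845e-03, -4.51134796e-06,  3.44735199e-04, -4.15748029e-04,
       -1.01215059e-03, -1.10427715e-03]), 'joint_torque': array([-2.45559793e-03, -4.40048826e+01, -1.76587880e+01,  6.32289983e-02,
        5.81479899e-02, -1.44207370e-04]), 'position': array([0.20910126, 0.58824342, 0.24356919]), 'tool_rot': array([ 8.17048448e-01,  5.76567965e-01, -1.00222930e-03,  4.58462605e-04]), 'ft_force': array([-0.4596738 ,  0.85618051,  0.79385412]), 'moment': array([ 0.0321673 , -0.00710034, -0.00604794]), 'grip_width': 0.08720744677753806} 0.022
top {'fx': 536.8438169315414, 'fy': 536.8438169315414, 'cx': 270.859373388361, 'cy': 205.71568792421849, 'eye': array([ 0.32854459, -0.03343584,  1.09072337]), 'rotation': array([-0.0493243 ,  0.06063338,  0.70741153, -0.70246682])}
side {'fx': 450.11456757361486, 'fy': 450.11456757361486, 'cx': 280.5082471313736, 'cy': 209.63182046403583, 'eye': array([ 0.1091642 , -0.62591153,  0.70519493]), 'rotation': array([ 0.39634017, -0.11423185, -0.24635105,  0.8770272 ])}
```

View pics/top1.png

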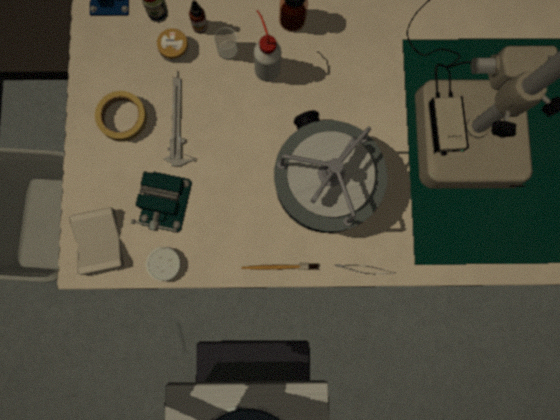

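View pics/side1.png

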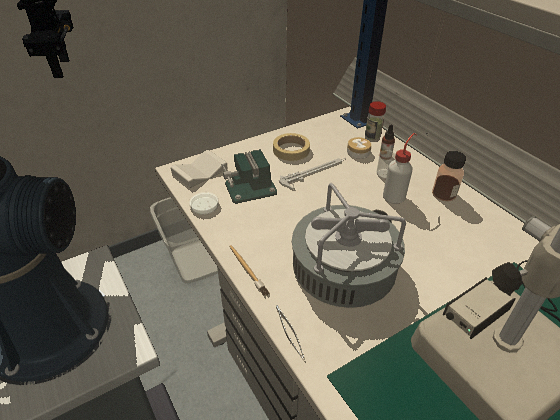

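The top view shows the drum at about (330,175) with the guard disc at about (335,170), the spigot at (307,120), and the brush and tweezers along row 267. The side view shows the drum at (348,250). Next I'll enlarge both.

```bash
sed -i '2a from scipy.spatial.transform import Rotation as R' h.py; sed -i "s/np.asarray(c\['rotation'\])/R.from_quat(c['rotation']).as_matrix()/" h.py
python3 - <<'E'
from h import *
a=cv2.imread('pics/top1.png')[110:240,265:395];b=cv2.imread('pics/side1.png')[175:305,285:415]
m=np.hstack([cv2.resize(x,(400,400),interpolation=cv2.INTER_CUBIC) for x in (a,b)])
m=np.clip(m*1.0,0,255).astype(np.uint8); m[:,:400]=np.clip(m[:,:400].astype(float)*1.8,0,255)
cv2.imwrite('pics/z1.png',m)
E
```

```text
(no output)
```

View pics/z1.png

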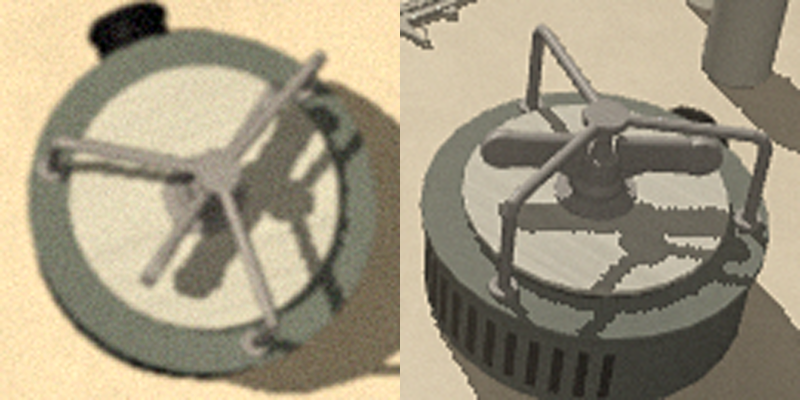

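```bash
cat >> h.py <<'E'
def rr(c,u,v):
    d=R.from_quat(c['rotation']).as_matrix()@np.array([(u-c['cx'])/c['fx'],-(v-c['cy'])/c['fy'],-1]); return np.asarray(c['eye']),d/np.linalg.norm(d)
def tri(r1,r2):
    (a,d),(b,e)=r1,r2
    s=np.linalg.lstsq(np.c_[d,-e],b-a,rcond=None)[0]; p,q=a+s[0]*d,b+s[1]*e
    return (p+q)/2, np.linalg.norm(p-q)
E
python3 - <<'E'
from h import *
t=cams.camera('top');s=cams.camera('side')
T=lambda u,v:(265+u/3.077,110+v/3.077); S=lambda u,v:(285+(u-400)/3.077,175+v/3.077)
ct=ray(t,*T(215,170),.157); print('disc top',ct,'side',ray(s,*S(605,115),.155), tri(rr(t,*T(215,170)),rr(s,*S(605,115))))
for n,p in dict(b1=(318,58),b2=(60,143)).items():
    q=ray(t,*T(*p),.153)-ct; print(n,np.hypot(*q[:2]),np.degrees(np.arctan2(q[1],q[0])))
for n,p in dict(b1=(540,28),b2=(765,135),b3=(508,208)).items():
    q=ray(s,*S(*p),.153)-ct; print('s',n,np.hypot(*q[:2]),np.degrees(np.arctan2(q[1],q[0])))
q=ray(t,*T(148,282),.137)-ct;print('wing',q,np.hypot(*q[:2]),np.degrees(np.arctan2(q[1],q[0])))
for p in((485,150),(720,155)):
    q=ray(s,*S(*p),.124)-ct;print('wing s',q,np.hypot(*q[:2]),np.degrees(np.arctan2(q[1],q[0])))
print('spigot',ray(t,*T(125,30),.04)-ct)
for u,v in((164,264),(243,267),(320,267),(335,266),(396,272)): print(ray(t,u,v,.01))
# drum mask center check
print(R.from_quat(robot.get_obs()['tool_rot']).as_matrix().round(2))
E
```

```text
disc top [ 0.54749797 -0.16391483  0.157     ] side [ 0.54720955 -0.16742977  0.155     ] (array([ 0.54907541, -0.16484761,  0.15204761]), np.float64(0.0009275602900119218))
b1 0.09306653253022215 -42.78944808076029
b2 0.09129632992114703 78.95789319146738
s b1 0.08880971998824622 78.1901909084274
s b2 0.09648231494216747 -42.371529595459045
s b3 0.1003772992687551 -159.235988652488
wing [-0.06234362  0.03833822 -0.02      ] 0.07318842255058873 148.41055631809976
wing s [-0.05897966  0.03493667 -0.033     ] 0.06855050128746083 149.3595723454618
wing s [ 0.06171917 -0.04340183 -0.033     ] 0.07545179994345814 -35.115452551588604
spigot [ 0.12252873  0.04074467 -0.117     ]
[0.38147489 0.16299419 0.01      ]
[0.37432132 0.00528371 0.01      ]
[ 0.3731538  -0.14898756  0.01      ]
[ 0.3749206  -0.17917287  0.01      ]
[ 0.36202336 -0.30147841  0.01      ]
[[ 0.34  0.94 -0.  ]
 [ 0.94 -0.34 -0.  ]
 [-0.   -0.   -1.  ]]
```

Drum axis is at about (0.548,-0.165). The bars are at 78, -42 and -161°, so the gaps are at 18, 138 and -102°. The wings are at 147 and -33°. The plan is to push the wings with closed fingers, jaw axis radial, one gap at a time.

>>> {"api": "carry_out", "payload": {"steps": [[[2.4,-3.9,0.5],-8.5,1],[[2.4,-3.9,0.5],-8.5,1],[[2.4,-3.9,0],-8.5,1],[[2.4,-3.9,0],-8.5,1],[[2.4,-3.9,0],-8.5,1],[[2.4,-3.9,0],-8.5,1],[[2.4,-3.9,0],-8.5,1],[[2.4,-3.9,0],-8.5,1],[[2.4,-3.9,0],-8.5,1],[[2.4,-3.9,0],-8.5,1]], "squeeze": 20}}

```text
time: 1.2
position: [0.452, 0.1888, 0.2533]
tool_rot: [0.991, -0.136, 0.002, -0.001]
ft_force: [0.5, 0.3, -0.5]
grip_width: 0.015
```

>>> {"api": "carry_out", "payload": {"steps": [[[0.55,-4.8,0],0,1],[[0.55,-4.8,0],0,1],[[0.55,-4.8,0],0,1],[[0.55,-4.8,0],0,1],[[0.55,-4.8,0],0,1],[[0.55,-4.8,0],0,1],[[0.5,-4.9,0],0,1],[[0,0,-2],0,1],[[0,0,-2],0,1]]}}

```text
time: 2.1
position: [0.4967, -0.1686, 0.2158]
tool_rot: [0.99, -0.142, 0.01, 0.002]
ft_force: [-0.5, -0.1, -0.9]
grip_width: 0.0005
```

```bash
python3 - <<'E'
from h import *
o=robot.get_obs(); print(o['position'],o['time'],o['ft_force'])
t=shot('top','t2.png');w=shot('wrist','w2.png')
print({k:v for k,v in w.items() if k!='pixels'}, proj(t,np.array(o['position'])-[0,0,.022]))
a=cv2.imread('pics/t2.png')[110:240,265:395].astype(float)*1.8
m=np.hstack([cv2.resize(np.clip(a,0,255).astype(np.uint8),(420,420),interpolation=cv2.INTER_CUBIC),cv2.imread('pics/w2.png')[:,90:470]])
cv2.imwrite('pics/z2.png',m)
E
```

```text
[ 0.49665269 -0.16864977  0.21581274] 2.1 [-0.48669524 -0.09186268 -0.88309426]
{'fx': 325.19226210127806, 'fy': 325.19226210127806, 'cx': 274.60821303956425, 'cy': 203.9977396760393, 'eye': array([ 0.51850336, -0.08755932,  0.35371683]), 'rotation': array([-0.1527103 ,  0.01365071, -0.14231295,  0.97787537])} (np.float64(341.3237624292591), np.float64(189.42042511288938))
```

View pics/z2.png

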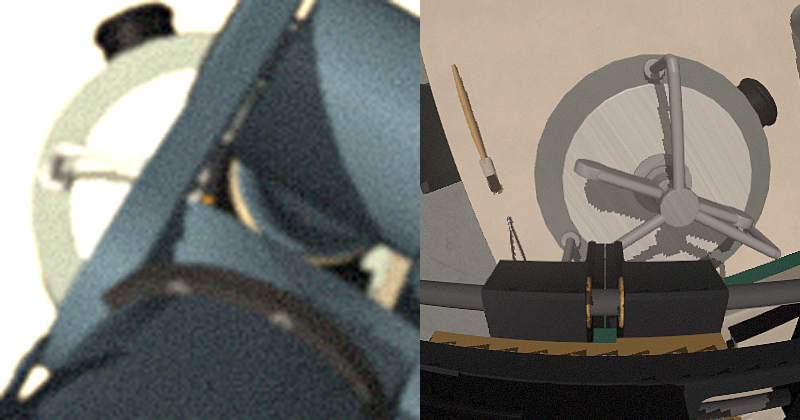

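```bash
cat >> h.py <<'E'
def fray(c,u,v,z):
    a,b=(u-c['cx'])/c['fx'],(v-c['cy'])/c['fy']; r=np.hypot(a,b); s=np.sin(r)/r
    d=R.from_quat(c['rotation']).as_matrix()@np.array([a*s,-b*s,-np.cos(r)]); e=np.asarray(c['eye']); return e+d*(z-e[2])/d[2]
E
python3 - <<'E'
from h import *
w=cams.camera('wrist'); o=robot.get_obs();print(o['position'],o['joint_velocities'].round(3))
c=fray(w,350,208,.157);print(c)
for u,v,z in((250,165,.130),(342,62,.153),(445,250,.153),(423,222,.130),(275,245,.195)):
    q=fray(w,u,v,z);d=q-[.548,-.165,0]; print(q,np.hypot(*d[:2]),np.degrees(np.arctan2(d[1],d[0])))
E
```

```text
[ 0.49581841 -0.1665623   0.21524017] [ 0.019 -0.03  -0.018  0.003  0.007 -0.   ]
[ 0.55019724 -0.16431099  0.157     ]
[ 0.49315071 -0.12332487  0.13      ] 0.06888585346457976 142.7720027185337
[ 0.56903947 -0.07250056  0.153     ] 0.09486203518590146 77.18580061832793
[ 0.61851143 -0.22191147  0.153     ] 0.09061333988030434 -38.90783673229973
[ 0.6115306 -0.2045038  0.13     ] 0.07481100933072875 -31.873658905285026
[ 0.50011897 -0.15817474  0.195     ] 0.048365040583818915 171.88735791319712
```

>>> {"api": "carry_out", "payload": {"steps": [[[-0.5,1.75,0],0,1],[[0,0,0],0,1],[[0,0,-1.0],0,1]]}}

```text
time: 2.55
position: [0.492, -0.1466, 0.2081]
tool_rot: [0.99, -0.14, 0.011, 0.001]
ft_force: [1.4, -0.1, 0.2]
grip_width: 0.0004
```

>>> {"api": "carry_out", "payload": {"steps": [[[-0.1,-0.3,0],0,1],[[0,0,-2.0],0,1],[[0,0,-2.0],0,1],[[0,0,-2.0],0,1],[[0,0,-0.8],0,1],[[0,0,0],0,1]]}}

```text
time: 3.15
position: [0.4924, -0.1492, 0.1394]
tool_rot: [0.99, -0.138, 0.013, 0.003]
ft_force: [0.8, -0.0, -0.6]
grip_width: 0.0005
```

>>> {"api": "carry_out", "payload": {"steps": [[[0,0,-0.5],0,1],[[0.15,0.7,0],-7,1],[[0.32,0.65,0],-7,1],[[0.4,0.62,0],-7,1],[[0.48,0.56,0],-7,1],[[0.54,0.48,0],-7,1],[[0.6,0.43,0],-7,1]]}}

```text
time: 3.85
position: [0.5183, -0.1159, 0.1377]
tool_rot: [0.868, -0.496, 0.013, 0.01]
ft_force: [-0.5, -0.5, -0.4]
grip_width: 0.0005
```

>>> {"api": "carry_out", "payload": {"steps": [[[0.65,0.4,0],-6,1],[[0.62,0.3,0],-6,1],[[0.45,0.18,0],-6,1],[[0,0,0],0,1]]}}

```text
time: 4.25
position: [0.5374, -0.1067, 0.1402]
tool_rot: [0.776, -0.631, 0.013, 0.012]
ft_force: [0.4, -0.4, 0.0]
grip_width: 0.0005
```

```bash
python3 - <<'E'
from h import *
o=robot.get_obs(); print(o['position'],o['time'],o['ft_force'])
b=shot('side','s3.png')['pixels'][165:315,270:420,::-1];w=shot('wrist','w3.png')
cv2.imwrite('pics/z3.png',np.hstack([cv2.resize(b,(420,420),interpolation=cv2.INTER_CUBIC),cv2.imread('pics/w3.png')[:,90:470]]))
E
```

```text
[ 0.53738538 -0.10674333  0.14020121] 4.25 [ 0.36268779 -0.44163377  0.0114054 ]
```

View pics/z3.png

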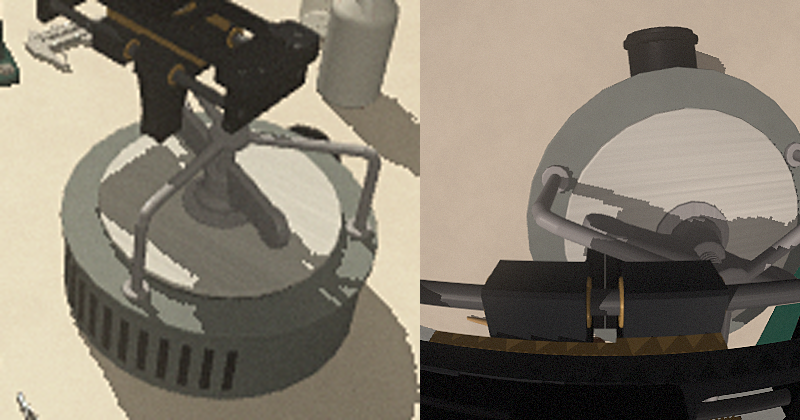

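Stroke 1 worked: in the side crop wing B's tip is at (275,235), and wing A is at about 88°. The finger is clear of the guard. Next I'll lift over to the -102° gap.

>>> {"api": "carry_out", "payload": {"steps": [[[-0.4,-0.1,0.5],0,1],[[0,0,3.5],0,1],[[0,0,3.5],0,1],[[0.9,-3.5,0],0,1],[[0.9,-3.5,0],0,1],[[0.9,-2.5,0],0,1],[[0.2,-1.2,0],0,1],[[0,0,0],2,1],[[0,0,0],0,1]]}}

```text
time: 5.25
position: [0.5567, -0.219, 0.222]
tool_rot: [0.791, -0.612, 0.013, 0.012]
ft_force: [-1.0, 0.5, 0.8]
grip_width: 0.0007
```

>>> {"api": "carry_out", "payload": {"steps": [[[0.7,-0.35,0],0,1],[[0,0,-1],0,1],[[0,0,0],0,1]]}}

```text
time: 5.55
position: [0.5629, -0.2211, 0.2112]
tool_rot: [0.791, -0.612, 0.012, 0.012]
ft_force: [-0.0, 0.1, -0.5]
grip_width: 0.0003
```

>>> {"api": "carry_out", "payload": {"steps": [[[0.2,-0.05,-2.2],0,1],[[0,0,-2.0],0,1],[[0,0,-2.0],0,1],[[0,0,-1.2],0,1],[[0,0,0],0,1]]}}

```text
time: 6.05
position: [0.565, -0.219, 0.1341]
tool_rot: [0.792, -0.611, 0.011, 0.012]
ft_force: [-0.4, 0.2, -1.1]
grip_width: 0.0009
```

>>> {"api": "carry_out", "payload": {"steps": [[[-0.58,-0.36,0],-6,1],[[-0.71,-0.08,0],-7,1],[[-0.72,0,0],-7,1],[[-0.72,0.1,0],-7,1]]}}

```text
time: 6.45
position: [0.5401, -0.223, 0.1361]
tool_rot: [-0.621, 0.784, -0.011, -0.013]
ft_force: [0.3, -0.4, -0.3]
grip_width: 0.0005
```

>>> {"api": "carry_out", "payload": {"steps": [[[-0.3,0.03,0],-2,1],[[-0.3,0.05,0],-3,1],[[-0.3,0.06,0],-3,1],[[-0.3,0.08,0],-3,1],[[-0.29,0.1,0],-3,1]]}}

```text
time: 6.95
position: [0.5282, -0.2213, 0.1414]
tool_rot: [-0.516, 0.856, -0.015, -0.012]
ft_force: [0.5, -0.7, -0.9]
grip_width: 0.0004
```

>>> {"api": "carry_out", "payload": {"steps": [[[-0.28,0.12,-0.2],0,1],[[-0.28,0.12,-0.2],0,1],[[-0.28,0.13,-0.2],0,1],[[-0.27,0.14,-0.2],-3,1],[[-0.27,0.15,-0.2],-3,1],[[-0.26,0.16,-0.1],-3,1]]}}

```text
time: 7.55
position: [0.5132, -0.2138, 0.1327]
tool_rot: [-0.446, 0.895, -0.018, -0.012]
ft_force: [1.0, 0.1, -0.0]
grip_width: 0.0003
```

>>> {"api": "carry_out", "payload": {"steps": [[[-0.24,0.19,-0.05],-3,1],[[-0.23,0.2,-0.05],-3,1],[[-0.22,0.21,-0.05],-3,1],[[0,0,0],0,1]]}}

```text
time: 7.95
position: [0.5051, -0.2071, 0.1308]
tool_rot: [-0.373, 0.928, -0.016, -0.014]
ft_force: [-0.3, -0.0, 0.2]
grip_width: 0.0008
```

>>> {"api": "carry_out", "payload": {"steps": [[[0.3,-0.3,0.5],0,1],[[0,0,3.5],0,1],[[0,0,3.5],0,1],[[0,0,1.5],8.5,1],[[1.5,1.5,0],8.5,1],[[1.5,1.5,0],8.5,1],[[1.5,1.5,0],8.5,1],[[1.5,1.5,0],8.5,1],[[1.5,1.5,0],8.5,1],[[0.5,0.5,0],8.5,1]]}}

```text
time: 8.95
position: [0.5917, -0.13, 0.2282]
tool_rot: [0.791, -0.611, 0.024, 0.005]
ft_force: [-0.6, -0.1, -0.7]
grip_width: 0.0004
```

>>> {"api": "carry_out", "payload": {"steps": [[[0,0,0],8.5,1],[[0,0,0],8.5,1],[[0,0,0],8.5,1],[[0,0,0],8.5,1],[[0,0,0],8.5,1],[[0,0,0],8.5,1],[[0,0,0],8.5,1],[[0,0,0],8.5,1],[[0,0,0],8.5,1],[[0,0,0],8.5,1]]}}

```text
time: 9.95
position: [0.594, -0.1293, 0.2311]
tool_rot: [0.996, 0.091, 0.022, -0.013]
ft_force: [-0.1, 0.1, -0.1]
grip_width: 0.0003
```

>>> {"api": "carry_out", "payload": {"steps": [[[-0.25,0.4,0],8.5,1],[[-0.25,0.4,0],8.5,1],[[0,0,-1],8.5,1],[[0,0,-1],8.5,1],[[0,0,0],2,1],[[0,0,0],0,1]]}}

```text
time: 10.55
position: [0.59, -0.1225, 0.2126]
tool_rot: [0.916, 0.4, 0.018, -0.018]
ft_force: [-0.2, -0.1, -0.3]
grip_width: 0.0006
```

```bash
python3 - <<'E'
from h import *
o=robot.get_obs(); print(o['position'],o['time'],o['ft_force'])
M=R.from_quat(o['tool_rot']).as_matrix(); print(M.round(3), 'tip rel',o['position']+M[:,2]*.022-[.549,-.1645,0])
b=shot('side','s4.png')['pixels'][165:315,270:420,::-1];w=shot('wrist','w4.png')
cv2.imwrite('pics/z4.png',np.hstack([cv2.resize(b,(420,420),interpolation=cv2.INTER_CUBIC),cv2.imread('pics/w4.png')[:,90:470]]))
E
```

```text
[ 0.59002283 -0.1224698   0.21255836] 10.55 [-0.2389177  -0.06007829 -0.31484318]
[[ 0.679  0.734  0.018]
 [ 0.733 -0.679  0.048]
 [ 0.047 -0.019 -0.999]] tip rel [0.04140963 0.04307728 0.19058669]
```

View pics/z4.png

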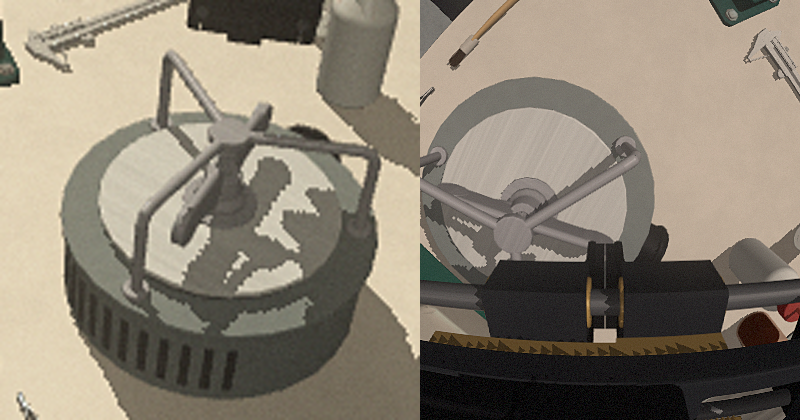

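```bash
python3 - <<'E'
from h import *
s=cams.camera('side');w=cams.camera('wrist');ax=[.549,-.1645,0]
for q in (ray(s,336.1,248,.12),ray(s,364.6,204.3,.128),fray(w,250,238,.131)):
    d=q-ax; print(d,np.hypot(*d[:2]),np.degrees(np.arctan2(d[1],d[0])))
E
```

```text
[-0.05802734 -0.03555663  0.12      ] 0.06805473400093118 -148.50184397294052
[0.05661256 0.02526451 0.128     ] 0.0619941735825146 24.04978840224159
[0.04136237 0.02318964 0.131     ] 0.0474194592957481 29.276993356867717
```

Side and wrist views put the wing at about 30° and the finger at 46°, about 2 mm clear. Descending.

>>> {"api": "carry_out", "payload": {"steps": [[[0,0,-2.2],0,1],[[0,0,-2.0],0,1],[[0,0,-2.0],0,1],[[0,0,-1.5],0,1],[[0,0,0],0,1]]}}

```text
time: 11.25
position: [0.5917, -0.123, 0.1364]
tool_rot: [0.917, 0.399, 0.02, -0.016]
ft_force: [-0.3, -0.6, 0.7]
grip_width: 0.0001
```

>>> {"api": "carry_out", "payload": {"steps": [[[0.2,-0.22,-0.2],-3,1],[[0.19,-0.23,-0.2],-3,1],[[0.18,-0.24,-0.1],-3,1],[[0.16,-0.25,-0.1],-3,1],[[0.15,-0.26,-0.1],-3,1]]}}

```text
time: 11.75
position: [0.6017, -0.1349, 0.1332]
tool_rot: [0.962, 0.271, 0.023, -0.013]
ft_force: [-0.4, 0.3, -0.3]
grip_width: 0.0006
```

>>> {"api": "carry_out", "payload": {"steps": [[[0.13,-0.26,-0.1],-3,1],[[0.12,-0.27,-0.1],-3,1],[[0.1,-0.28,-0.1],-3,1],[[0.08,-0.28,-0.1],-3,1]]}}

```text
time: 12.15
position: [0.607, -0.1451, 0.1332]
tool_rot: [0.986, 0.164, 0.025, -0.01]
ft_force: [0.1, 3.2, -0.4]
grip_width: 0.0007
```

The force has risen to 3 N, so the nut is meeting the washer. I'll use small steps from here.

>>> {"api": "carry_out", "payload": {"steps": [[[0.04,-0.14,-0.05],-1.5,1]]}}

```text
time: 12.25
position: [0.6073, -0.1458, 0.1334]
tool_rot: [0.988, 0.15, 0.026, -0.011]
ft_force: [0.0, 3.4, -1.9]
grip_width: 0.0006
```

>>> {"api": "carry_out", "payload": {"steps": [[[0.05,-0.2,-0.05],-1.5,1]]}}

```text
time: 12.35
position: [0.6078, -0.147, 0.1334]
tool_rot: [0.99, 0.137, 0.026, -0.011]
ft_force: [-0.5, 3.1, -1.0]
grip_width: 0.0006
```

>>> {"api": "carry_out", "payload": {"steps": [[[0.05,-0.25,0],-1.5,1],[[0.04,-0.25,0],-1.5,1]]}}

```text
time: 12.55
position: [0.6087, -0.1504, 0.1335]
tool_rot: [0.994, 0.109, 0.026, -0.012]
ft_force: [0.8, 6.2, -1.3]
grip_width: 0.0004
```

>>> {"api": "carry_out", "payload": {"steps": [[[0.03,-0.2,0],-1,1]]}}

```text
time: 12.65
position: [0.6089, -0.1515, 0.1334]
tool_rot: [0.995, 0.099, 0.026, -0.013]
ft_force: [0.5, 5.6, -1.5]
grip_width: 0.0005
```

>>> {"api": "carry_out", "payload": {"steps": [[[0.03,-0.25,0],-1,1]]}}

```text
time: 12.75
position: [0.6092, -0.1529, 0.1334]
tool_rot: [0.996, 0.089, 0.026, -0.014]
ft_force: [1.6, 7.0, -0.5]
grip_width: 0.0001
```

>>> {"api": "carry_out", "payload": {"steps": [[[0.03,-0.25,0],-1,1]]}}

```text
time: 12.85
position: [0.6095, -0.1541, 0.1334]
tool_rot: [0.996, 0.079, 0.026, -0.015]
ft_force: [0.9, 6.7, -0.2]
grip_width: 0.0005
```

>>> {"api": "carry_out", "payload": {"steps": [[[0.02,-0.3,0],-1.5,1],[[0.02,-0.3,0],-1.5,1]]}}

```text
time: 13.05
position: [0.61, -0.1567, 0.1335]
tool_rot: [0.998, 0.051, 0.027, -0.017]
ft_force: [1.7, 8.8, 0.5]
grip_width: 0.0001
```

>>> {"api": "carry_out", "payload": {"steps": [[[0.01,-0.3,0],-1.5,1],[[0.01,-0.3,0],-1.5,1]]}}

```text
time: 13.25
position: [0.6105, -0.1586, 0.1336]
tool_rot: [0.999, 0.022, 0.027, -0.021]
ft_force: [0.9, 8.2, -0.1]
grip_width: 0.0005
```

>>> {"api": "carry_out", "payload": {"steps": [[[0,-0.4,0],-1,1],[[0,-0.4,0],-1,1]]}}

```text
time: 13.45
position: [0.6107, -0.1614, 0.1336]
tool_rot: [0.999, 0.001, 0.028, -0.025]
ft_force: [1.9, 9.8, 0.5]
grip_width: 0.0006
```

>>> {"api": "carry_out", "payload": {"steps": [[[0,-0.45,0],-1,1],[[0,-0.45,0],-1,1]]}}

```text
time: 13.65
position: [0.6108, -0.1641, 0.1337]
tool_rot: [0.999, -0.019, 0.027, -0.03]
ft_force: [2.1, 11.9, 0.1]
grip_width: 0.0003
```

>>> {"api": "carry_out", "payload": {"steps": [[[0,-0.45,0],-1,1],[[0,-0.4,0],0,1]]}}

```text
time: 13.85
position: [0.6108, -0.1655, 0.1338]
tool_rot: [0.998, -0.03, 0.027, -0.037]
ft_force: [2.4, 12.5, 0.0]
grip_width: 0.0003
```

The push is 12.5 N at 62 mm, about 13 N at the wing point and firmly tight. Backing off and lifting clear.

>>> {"api": "carry_out", "payload": {"steps": [[[0,0.5,0],0,1],[[0,0.5,0],0,1],[[0,0,0.5],0,1],[[0,0,3.5],0,1],[[0,0,3.5],0,1],[[0,0,3.5],0,1],[[0,0,2],0,1],[[0,0,0],0,1],[[0,0,0],0,1]]}}

```text
time: 14.75
position: [0.6116, -0.1629, 0.2719]
tool_rot: [0.999, -0.032, 0.03, -0.029]
ft_force: [-0.4, -0.4, -0.8]
grip_width: 0.0007
```

```bash
python3 - <<'E'
from h import *
o=robot.get_obs(); print(o['position'],o['time'],o['ft_force'],o['joint_velocities'].round(3))
b=shot('side','s5.png')['pixels'];w=shot('wrist','w5.png')
cv2.imwrite('pics/z5.png',np.hstack([cv2.resize(b[165:315,270:420,::-1],(420,420),interpolation=cv2.INTER_CUBIC),cv2.imread('pics/w5.png')[:,90:470]]))
d=np.abs(b.astype(int)-cv2.imread('pics/side1.png')[:,:,::-1]).max(2)
print('changed px dish/brush/tweezers',(d[190:220,185:222]>40).sum(),(d[242:298,225:272]>40).sum(),(d[302:362,272:308]>40).sum())
E
```

```text
[ 0.61161767 -0.16285716  0.2719058 ] 14.75 [-0.37386409 -0.37281632 -0.81852664] [-0.007 -0.019 -0.016 -0.007 -0.002  0.002]
changed px dish/brush/tweezers 0 0 0
```

View pics/z5.png

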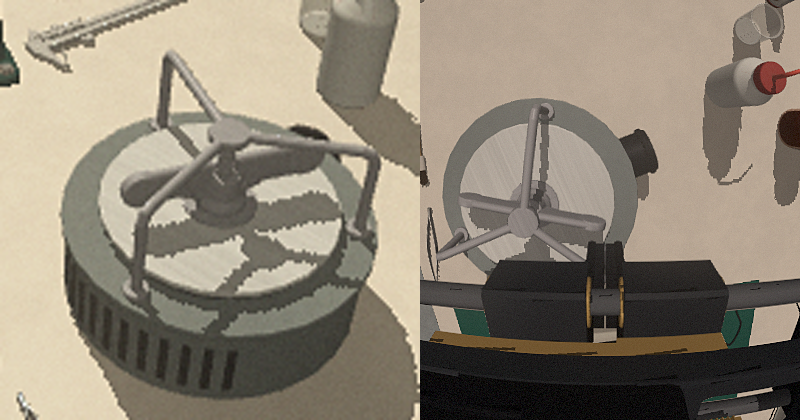

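The picture shows the nut seated on the washer, with wing tips at about (128,190) and (320,160) in the side crop. The fingers are clear and the loose items have not moved. I'll check the wing angle, then hand in.

```bash
python3 - <<'E'
from h import *
s=cams.camera('side')
p=[ray(s,270+u/2.8,165+v/2.8,.118) for u,v in((128,190),(320,160))]
d=p[1]-p[0]; a=np.degrees(np.arctan2(d[1],d[0])); print(d,a,robot.get_obs()['time'])
if -25<a<-8: print(robot.hand_in())
E
```

```text
[ 0.12954312 -0.0440566   0.        ] -18.782767801053108 14.9
the job is handed in; nothing more can be done
None
```

The wing nut is down on the cover's washer and tight, and the job is handed in at about 14.9 s of the 64 s allowed. I pushed it clockwise in three strokes with closed fingers, one through each gap in the guard, about 165° in all. It met the washer in the third stroke, and I then pressed on in small steps to 12.5 N at 62 mm from the axis. That is about 13 N at the wing point, inside the 8–20 N range.

- **Nut after release:** the wings were at about -19° by the side camera, against roughly -15° expected when I let go. That is within my pixel accuracy, and there is no sign it sprang back.
- **Robot:** the gripper is well above the guard and touching nothing, with less than 1 N of residual force.
- **Guard:** no reading between strokes suggested the guard had been touched.
- **Petri dish, brush and tweezers:** none of their pixels changed in the side view.
- **Not as planned:** the back-off before the final lift moved only about 3 mm instead of 10 mm. The fingers may have brushed the wing on the way up.
- **Not measured:** I could not read the nut's actual pressing force on the cover, only estimate it from the push (about 50 N).

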